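# Reset the interlock and hold the flap's spring bolt drawn

## Task

Get the parts compartment ready for me to lift its green flap: on the separate stop box, push the mushroom button right down and let it spring back up, then twist its knob clockwise (seen from above) as far as it goes to reset the interlock. Then draw the spring bolt in front of the flap straight out by its upright handle until the small pointer on the bolt lines up with the pointer of the mark beside its track, and finish while still holding it there, because the spring pulls it back if you let go. Leave the flap shut and the loose parts where they lie.

Things in the scene. Friction and masses are not known exactly. Their poses are not given: they have to be found in the camera images.
- unit: fixed unit: bolt track with a flapped compartment behind it. Origin on the table under the handle's rest place; +x points to the compartment, +y to the track side with the mark; the bolt is drawn along -x. Base plate 12 mm high, x -150 to 75, y -40 to 65 mm; rails 24 mm high at y +/-26; end block at x -143, 28 mm high
- flap (a joint): hinge of the green acrylic flap, on its side edge at the unit's -y: 0 shut, grows as it opens upward (rad); falls shut by its weight. It covers a plywood box at x 75 to 225, y +/-95 mm of the unit; flap top 42 mm high, with a steel staple at x 68, 44 mm high
- bolt (a joint): how far the spring bolt is drawn out (m): 0 at rest, stop at 0.105. A spring draws it back with about 3 N at 0 and 10 N at 0.08
- bolt_handle (a point): middle of the grip of the bolt's upright black handle, 65 mm above the table; a flat paddle 12 mm along x (the pull line), 36 mm along y, from 29 to 85 mm high, on the bolt's carriage (40 x 43 mm, top 29 mm high); axes as the unit's. A 10 mm rod, 21 mm above the table, runs from the carriage to the flap's staple
- bolt_pointer (a point): tip of the pointer, a 5 mm thick black fin on the bolt's +y side, 28 mm above the table; it moves with the bolt, level with the handle's middle along x; axes as the unit's
- mark (a point): tip of the mark's pointer, a 5 mm thick black fin on a small black clip (20 x 16 mm, 34 mm high with its screw) fixed on the base plate beside the +y rail, 45 to 80 mm out from the bolt pointer's rest place, differing from run to run; axes as the unit's. Lined up, the two tips face each other 2 mm apart in y, with no offset in x
- stop: fixed grey stop box, 100 x 100 x 45 mm high, origin under its centre, axes along its edges; a steel collar (60 diameter, to 49 mm high) and the black mushroom button on top
- press (a joint): how far the mushroom button is pushed down (m): 0 up, 0.008 right down; its spring needs about 2 N to start and 5 N when right down, and it springs back when let go
- knob (a joint): turn of the mushroom's knob (rad): grows clockwise seen from above, stop at 1.2; starts between 0 and 0.25; light friction, stays where it is left
- knob_top (a point): centre of the top of the knob's raised aluminium grip bar, 97 mm above the table with the button up, on the turning axis; x along the bar. Bar 38 mm long, 12 mm thick (y), standing 25 mm above the round mushroom head (54 mm diameter, top 72 mm above the table). It goes down with the button and turns with the knob
- bracket: L-shaped gunmetal aluminium angle bracket, 50 x 30 x 32 high mm; loose, to be left alone; origin at the underside
- sensor: white plastic sound sensor, flat board 42 x 24 with a low block and a round can, 19 high mm; loose, to be left alone; origin at the underside
- pulley: dark red motor pulley lying flat, 44 diameter, 26 high mm; loose, to be left alone; origin at the underside
- capacitor: yellow ceramic capacitor block, 28 x 14 x 22 high mm; loose, to be left alone; origin at the underside
- wheel: small rover wheel lying flat, black tyre, white hub, 60 diameter, 26 high mm; loose, to be left alone; origin at the underside
- screwdriver: screwdriver lying flat, handle 90 x 26 x 24 high, shaft 90 long mm, origin near where they meet; loose, to be left alone; origin at the underside
Things that resemble listed ones, but are neither listed nor needed, are in the scene too. Of the things that look like the stop, take the one that is farthest to the robot's left at the start.

How it is judged:
On the way, in this order (a step that is already met when the one before it is completed fails the run):
1. the mushroom button is pushed right down (more than 5 mm of its 8) (value of joint press above 0.005 m), for 0.1 s.
2. with the button up again, the knob is turned clockwise to its stop (more than 1.0 of 1.2 rad) (value of joint knob above 1 rad and value of joint press below 0.003 m), for 0.2 s.
3. the bolt is drawn out to the mark (x of bolt_pointer in the frame of mark between -0.005 and 0.005 m), for 0.3 s.
At the end, for the whole second after the job is handed in: The fingers hold the bolt (more than 2 N on it), still, with its pointer within 5 mm of the mark along the track; the knob is turned past 1.0 rad, the button is up (within 2 mm), and the flap is shut (all of step 3 and contact force between the fingers and bolt above 2 N and velocity of joint bolt between -0.01 and 0.01 m/s and value of joint knob above 1 rad and value of joint press below 0.002 m and value of joint flap below 0.05 rad); the arm keeps its last pose, push and grip.
It fails at once if a loose part is moved by more than 20 mm (distance of any of bracket, sensor, pulley, capacitor, wheel, screwdriver from where it was at the start of the episode above 0.02 m).
It fails at once if the flap is lifted (value of joint flap above 0.15 rad).
It also fails if it takes over 58 s, if anything falls off the work surface, if the arm or the gripper's body presses on something with over 40 N, if the wrist force passes 120 N, or if a joint passes its speed limit or range.

## Robot

A 6-joint arm with a two-finger parallel gripper is mounted at the origin on the work surface. World frame = base frame: x ahead of the robot, y to its left, z up, the work surface at z = 0. Lengths are in m, angles in rad, forces in N, time in s.
With the tool pointing down it reaches from about 0.35 to 0.775 m from the base axis. Payload 5.5 kg.
Tool frame: the origin (TCP) lies at the very end of the fingers, on their centre line; the grasp point (between the pads) lies 19 mm behind it; z points along the fingers, y is the line along which they close (so a half turn about z gives the same grasp; the last joint's range is limited). The gripper opens to 85 mm and grips with 20 to 120 N. Pads are 22 mm wide; open, the fingers measure 114 mm over their backs; the gripper's body (76 mm by 85 mm) begins 54 mm behind the grasp point. The pads swing forward as they close: fully open they stand 13 mm farther back than shut.
Start: joints at [1.102, 0.313, 0.046, 1.304, 0, 1.431], TCP at [0.186, 0.544, 0.231] pointing down, gripper open.
Joint ranges: [-2.76, 2.76], [-0.86, 1.69], [-1.03, 1.26], [-2.2, 2.34], [-1.47, 1.5], [-3.14, 3.14]. Speed limits (rad/s): [2.57, 2.57, 3.14, 3.14, 3.14, 3.14].

## Interface

Orientations are given as a unit quaternion [w, x, y, z].
In Python, from workcell import env gives the robot as it stands. The module is installed in compiled form; this text tells all that it offers.
- The arm moves only by the tool jog_arm, never from a script. Its argument "rows" is a list of rows, each a list of 6 numbers: the shift along the world's x, y, z in units of 40 mm (1.0 is 40 mm), then the turn, a rotation vector about the world's x, y, z in units of 6 degrees (1.0 is 6 degrees). In form: [[x, y, z, wx, wy, wz], ...]. A call has 1 to 12 rows; each row is the pose to reach, as a shift and turn from the pose commanded when the call began; what a row does not reach only later rows make up. A row lasts 1/12 s, in which the tool goes at most 41.7 mm and 7.16 degrees, less where a joint would pass 70% of its speed; a pose out of reach is approached as far as the arm can. A call with a gripper value outside its range is refused whole. "jaw" is the gripper command: -1 is fully open, 1 is shut, values between are in proportion, set as the call begins (left out, the last holds). The fingers move at their own pace and stop on an object; "force" is the grip in N (left out, the last holds). Time passes only in rows, so rows that repeat a pose let the fingers close. It gives the time, the measured TCP pose, the force, the opening and the grip force at its end, in the units of the state.
- env.get_state(): the state, without advancing time (a new reading comes with each control period).
- env.read_camera(name): name is "side" or "top" or "wrist"; returns a dict with "pixels" (420x560x3 uint8, red, green, blue), "mtx" (3x3 intrinsics, pixels), "cam_to_world" (4x4, takes a point from camera to world coordinates). Camera axes: x right, y up, looking along -z (the intrinsics and any distortion apply to the point x, -y, -z); pixel columns grow to the right and rows downward; lengths in m; the calibration is good to about 2 mm. A picture is of the moment at which its call begins. There is no depth.
- env.hand_in(): hands the job in; it is judged then, once.
The state is a dict: "clock": time; "joint_pos": joint angles; "qvel": joint speeds; "tau": joint torques, N m; "tcp_pos": TCP position; "orientation": TCP orientation; "wrist_force": force on the tool from outside, world axes, zero at the start; "ft_torque": the same for the moment, N m; "finger_gap": finger opening in m; "grip_force": force on a finger pad.
Only numpy, scipy, OpenCV 4.12 (cv2) and the standard library are available. Lean on these libraries where they do the work, as an engineer would, in place of code of your own. Each camera call takes 0.05 s, during which the arm holds its last target. There are 200 camera calls.

## Working session

There is one attempt and no reset: what is moved stays moved. The work goes in short steps, Python scripts to look and compute and a tool call to move; the robot and the scene stay as the last step left them, time stands still between calls to the robot, and variables do not carry over. Pictures are saved under pics/ and viewed, at most 10 in all, crops included, and the job is handed in when it is done.

Besides the shell and the picture viewer there is one more tool, called after ">>>" as a command line: name --pt "numbers of a row" for each row, then --argument value for the rest. jog_arm: Moves the arm, as the interface text tells. Its arguments: {"type":"object","properties":{"rows":{"type":"array","items":{"type":"array","items":{"type":"number"}}},"jaw":{"type":"number"},"force":{"type":"number"}},"required":["rows"]}

```bash
mkdir -p pics
cat > h.py <<'E'
import numpy as np, cv2
from workcell import env
def cam(n):
    c=env.read_camera(n); return c
def proj(c,p):
    T=np.linalg.inv(c["cam_to_world"]); q=T[:3,:3]@np.array(p)+T[:3,3]; q=np.array([q[0],-q[1],-q[2]])
    u=c["mtx"]@q; return u[:2]/u[2]
def ray(c,px):
    d=np.linalg.inv(c["mtx"])@np.array([px[0],px[1],1.]); d=np.array([d[0],-d[1],-d[2]])
    T=c["cam_to_world"]; return T[:3,3],T[:3,:3]@d
def onz(c,px,z):
    o,d=ray(c,px); return o+d*(z-o[2])/d[2]
E
python3 - <<'E'
from h import *
print(env.get_state())
for n in("top","side"):
    c=cam(n); np.savez(f"{n}0.npz",**{k:c[k] for k in("pixels","mtx","cam_to_world")})
    cv2.imwrite(f"pics/{n}0.png",c["pixels"][:,:,::-1]); print(n,c["mtx"],c["cam_to_world"], [k for k in c])
E
```

```text
{'clock': 0.0, 'joint_pos': array([ 1.10239162e+00,  3.14017008e-01,  4.49529067e-02,  1.30360762e+00,
       -3.14906071e-05,  1.43121963e+00]), 'qvel': array([ 0.00064028,  0.00106495,  0.00078377, -0.00162492,  0.00052136,
       -0.00050649]), 'tau': array([ 7.60184812e-04, -4.80625498e+01,  2.98533440e+01,  1.92614493e-02,
       -7.17797593e-05, -2.58787253e-06]), 'tcp_pos': array([0.1854516 , 0.54371426, 0.23038877]), 'orientation': array([-2.65658027e-04,  1.63674180e-01,  9.86514006e-01, -8.99417050e-04]), 'wrist_force': array([-0.03726751,  0.27727757,  0.1215939 ]), 'ft_torque': array([-0.01272353,  0.03717484,  0.00176301]), 'grip_force': 0.0, 'finger_gap': 0.08568470072785597}
top [[471.45941819   0.         277.81065987]
 [  0.         471.45941819 211.31851164]
 [  0.           0.           1.        ]] [[-0.00514077  0.99819218 -0.05988268  0.48767009]
 [-0.99978576 -0.00392983  0.0203221   0.08815917]
 [ 0.02005003  0.05997432  0.99799854  1.17248715]
 [ 0.          0.          0.          1.        ]] ['pixels', 'mtx', 'cam_to_world']
side [[477.53238466   0.         284.5581939 ]
 [  0.         477.53238466 214.21309888]
 [  0.           0.           1.        ]] [[ 0.68344447  0.36917902 -0.6297702  -0.19952245]
 [-0.7298882   0.36084524 -0.58056346 -0.61963735]
 [ 0.01291773  0.85644472  0.5160771   0.7118472 ]
 [ 0.          0.          0.          1.        ]] ['pixels', 'mtx', 'cam_to_world']
```

View pics/top0.png

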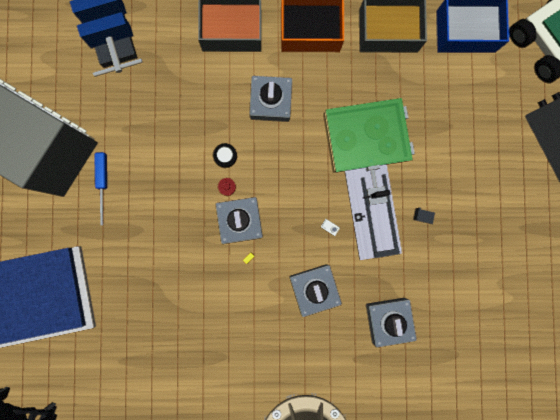

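View pics/side0.png

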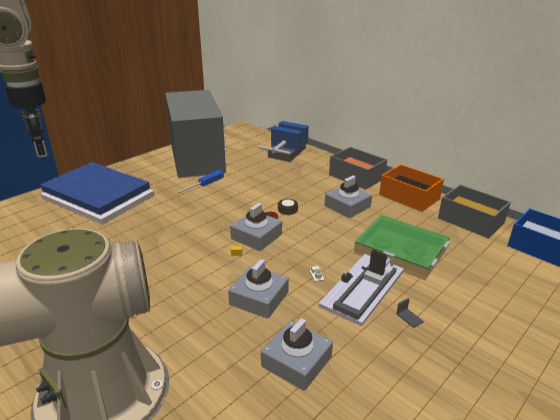

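The top view shows four stop-like boxes, at (239,220), (271,98), (316,291) and (391,323). The one at (239,220) is farthest to the robot's left. The unit is at (377,215), with its handle at about (377,193) and its mark clip at about (359,216). I'll check both in a close crop.

Run:
```python
from h import *
c=dict(np.load("top0.npz"))
im=c["pixels"][:,:,::-1]
for p in [(239,219),(271,96),(316,290),(391,323)]: print(p,onz(c,p,.06).round(3))
a=cv2.resize(im[185:255,205:275],(400,400),interpolation=cv2.INTER_CUBIC)
b=cv2.resize(im[160:265,335:435],(400,420),interpolation=cv2.INTER_CUBIC)
o=np.zeros((420,800,3),np.uint8);o[:400,:400]=a;o[:420,400:]=b
cv2.imwrite("pics/crop.png",o)
hsv=cv2.cvtColor(np.ascontiguousarray(im),cv2.COLOR_BGR2HSV)
# base plate: bright lilac
for nm,m,box in [("plate",cv2.inRange(hsv,(100,10,140),(160,90,255)),(330,150,420,270)),("green",cv2.inRange(hsv,(45,80,60),(75,255,255)),(310,90,430,180))]:
    mm=np.zeros_like(m);x0,y0,x1,y1=box;mm[y0:y1,x0:x1]=m[y0:y1,x0:x1]
    cs=max(cv2.findContours(mm,0,2)[0],key=cv2.contourArea)
    r=cv2.minAreaRect(cs);print(nm,r,[onz(c,p,.012 if nm=="plate" else .042).round(4)[:2] for p in cv2.boxPoints(r)])
```

```text
(239, 219) [0.537 0.157 0.06 ]
(271, 96) [0.832 0.08  0.06 ]
(316, 290) [ 0.369 -0.023  0.06 ]
(391, 323) [ 0.291 -0.198  0.06 ]
plate ((372.6756591796875, 211.55404663085938), (90.09064483642578, 41.26414489746094), 80.53767395019531) [array([ 0.6583, -0.1029]), array([ 0.6751, -0.2049]), array([ 0.4541, -0.2374]), array([ 0.4381, -0.1364])]
green ((368.640625, 134.39991760253906), (63.1710205078125, 77.65156555175781), 81.11934661865234) [array([ 0.8046, -0.0523]), array([ 0.8345, -0.2411]), array([ 0.6802, -0.2617]), array([ 0.6513, -0.0742])]
```

View pics/crop.png

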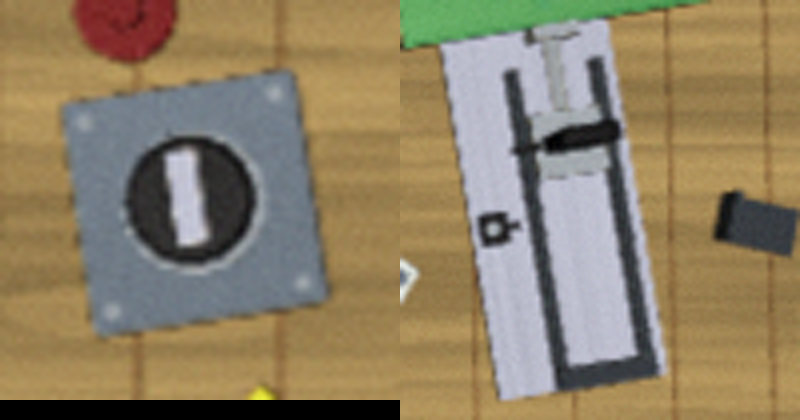

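In the left crop, the chosen box's bar is centred at about crop (188,197), and the red pulley and yellow capacitor sit beside the box. In the right crop, the handle is at (582,135), the bolt pointer tip at about (515,150) and the mark tip at about (520,227). Next I'll move above the stop box.

Run:
```python
from h import *
c=dict(np.load("top0.npz"))
print("knob",onz(c,(237.9,219.5),.097),"bar",onz(c,(205+180/5.714,185+150/5.714),.097),onz(c,(205+197/5.714,185+245/5.714),.097))
print("head",onz(c,(205+192/5.714,185+200/5.714),.072))
print("handle",onz(c,(380.5,193.7),.085),onz(c,(363.7,197.5),.028),onz(c,(365,216.7),.028))
```

```text
knob [0.53387737 0.15734957 0.097     ] bar [0.55272707 0.1605343  0.097     ] [0.51477061 0.15376576 0.097     ]
head [0.53377328 0.15732385 0.072     ]
handle [ 0.59304743 -0.17316713  0.085     ] [ 0.58937137 -0.14541755  0.028     ] [ 0.54235157 -0.14784412  0.028     ]
```

>>> jog_arm --pt "0.7 -0.75 0 0 0 0.4" --pt "1.4 -1.5 0 0 0 0.8" --pt "2.1 -2.25 0 0 0 1.2" --pt "2.8 -3 0 0 0 1.6" --pt "3.5 -3.8 0 0 0 2.1" --pt "4.2 -4.6 0 0 0 2.6" --pt "4.9 -5.4 0 0 0 3.1" --pt "5.6 -6.2 0 0 0 3.6" --pt "6.3 -7 0 0 0 4.1" --pt "7 -7.8 0 0 0 4.5" --pt "7.7 -8.6 0 0 0 4.8" --pt "8.4 -9.4 0 0 0 4.8" --jaw -1

```text
clock: 1.1
tcp_pos: [0.518, 0.1715, 0.231]
orientation: [-0.0, -0.087, 0.996, 0.0]
wrist_force: [1.4, 1.3, 0.1]
finger_gap: 0.0854
grip_force: 0.0
```

>>> jog_arm --pt "0.3 -0.25 -0.5 0 0 0" --pt "0.3 -0.25 -1 0 0 0" --pt "0.3 -0.25 -1 0 0 0" --pt "0.3 -0.25 -1 0 0 0"

```text
clock: 1.43
tcp_pos: [0.5279, 0.1629, 0.19]
orientation: [-0.002, -0.087, 0.996, -0.0]
wrist_force: [-0.1, -0.6, -0.7]
finger_gap: 0.0854
grip_force: 0.0
```

Run:
```python
from h import *
s=env.get_state();print(s["tcp_pos"],s["orientation"])
c=cam("wrist"); im=c["pixels"][:,:,::-1].copy()
for p,col in [((.5339,.1573,.097),(0,0,255)),((.5527,.1605,.097),(255,0,255)),((.5148,.1538,.097),(255,0,255)),(s["tcp_pos"]*[1,1,0]+[0,0,.097],(0,255,0))]:
    u=proj(c,p);print(u);cv2.circle(im,tuple(int(v) for v in u),4,col,1)
np.savez("w1.npz",**{k:c[k] for k in("pixels","mtx","cam_to_world")})
cv2.imwrite("pics/w1.png",im)
```

```text
[0.52789961 0.16293342 0.19002452] [-2.03649531e-03 -8.65234030e-02  9.96247737e-01 -2.15818716e-05]
[273.36384735 220.56405104]
[273.44261201 240.58110519]
[272.99027254 199.15376925]
[280.933123   215.21970869]
```

View pics/w1.png

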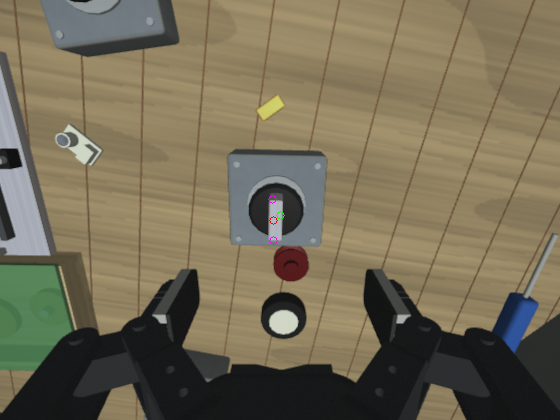

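The bar is centred at about (275,219), within 2 mm of the top-view estimate, and it is aligned with the jaws. I'll lower around it and grip.

>>> jog_arm --pt "0 0 -0.7 0 0 0" --pt "0 0 -1.4 0 0 0" --pt "0 0 -2.1 0 0 0" --pt "0 0 -2.6 0 0 0" --pt "0 0 -2.85 0 0 0" --pt "0 0 -2.85 0 0 0" --pt "0 0 -2.85 0 0 0"

```text
clock: 2.07
tcp_pos: [0.5295, 0.164, 0.0785]
orientation: [0.0, -0.087, 0.996, 0.0]
wrist_force: [-0.6, 0.4, 0.0]
finger_gap: 0.0856
grip_force: 0.0
```

>>> jog_arm --pt "0 0 0 0 0 0" --pt "0 0 0 0 0 0" --pt "0 0 0 0 0 0" --pt "0 0 0 0 0 0" --pt "0 0 0 0 0 0" --pt "0 0 0 0 0 0" --pt "0 0 0 0 0 0" --pt "0 0 0 0 0 0" --jaw 1 --force 30

```text
clock: 2.73
tcp_pos: [0.5302, 0.1598, 0.0777]
orientation: [0.001, -0.085, 0.996, -0.004]
wrist_force: [0.9, -12.1, 0.7]
finger_gap: 0.0114
grip_force: 32.0
```

Gripped at 11.4 mm, but the grip is off-centre and gives a 12 N side load. I'll correct that while pressing down.

>>> jog_arm --pt "0 -0.1 0 0 0 0" --pt "0 -0.1 -0.1 0 0 0" --pt "0 -0.1 -0.2 0 0 0" --pt "0 -0.1 -0.25 0 0 0" --pt "0 -0.1 -0.25 0 0 0" --pt "0 -0.1 -0.25 0 0 0" --pt "0 -0.1 -0.25 0 0 0"

```text
clock: 3.32
tcp_pos: [0.5307, 0.1588, 0.07]
orientation: [0.002, -0.086, 0.996, -0.001]
wrist_force: [-2.9, -4.8, 19.7]
finger_gap: 0.0109
grip_force: 34.5
```

The button bottomed out: it went down 7.7 mm at 20 N. Now I'll raise, release, re-centre and re-grip.

>>> jog_arm --pt "0 0 0 0 0 0" --pt "0 0 0.1 0 0 0" --pt "0 0 0.2 0 0 0" --pt "0 0 0.25 0 0 0" --pt "0 0 0.25 0 0 0"

```text
clock: 3.73
tcp_pos: [0.5302, 0.1587, 0.0778]
orientation: [0.001, -0.086, 0.996, -0.001]
wrist_force: [3.2, -4.5, 1.2]
finger_gap: 0.0113
grip_force: 32.3
```

>>> jog_arm --pt "0 0 0 0 0 0" --pt "0 0 0 0 0 0" --pt "0 0 0 0 0 0" --pt "0.1 -0.02 0 0 0 0" --pt "0.1 -0.02 0 0 0 0" --pt "0.1 -0.02 0 0 0 0" --jaw -0.2

```text
clock: 4.23
tcp_pos: [0.5333, 0.1588, 0.0771]
orientation: [-0.0, -0.087, 0.996, 0.0]
wrist_force: [-0.0, -0.9, 0.8]
finger_gap: 0.0514
grip_force: 0.0
```

>>> jog_arm --pt "0 0 0 0 0 0" --pt "0 0 0 0 0 0" --pt "0 0 0 0 0 0" --pt "0 0 0 0 0 0" --pt "0 0 0 0 0 0" --pt "0 0 0 0 0 0" --pt "0 0 0 0 0 0" --jaw 1

```text
clock: 4.82
tcp_pos: [0.5332, 0.1586, 0.0774]
orientation: [0.0, -0.087, 0.996, 0.0]
wrist_force: [-0.7, 0.5, 1.5]
finger_gap: 0.0114
grip_force: 34.5
```

>>> jog_arm --pt "0 0 0 0 0 -1" --pt "0 0 0 0 0 -2" --pt "0 0 0 0 0 -3" --pt "0 0 0 0 0 -4" --pt "0 0 0 0 0 -5" --pt "0 0 0 0 0 -6" --pt "0 0 0 0 0 -7" --pt "0 0 0 0 0 -8" --pt "0 0 0 0 0 -9" --pt "0 0 0 0 0 -9" --pt "0 0 0 0 0 -9"

```text
clock: 5.73
tcp_pos: [0.5335, 0.1596, 0.0774]
orientation: [-0.0, 0.373, 0.928, 0.001]
wrist_force: [1.3, 4.9, -1.0]
finger_gap: 0.0112
grip_force: 32.6
```

```bash
python3 -c "
from h import *
print(env.get_state())"
```

```text
{'clock': 5.7333, 'joint_pos': array([ 0.14541006,  0.37099185, -0.26447042,  0.93430281,  0.00196   ,
        0.91022419]), 'qvel': array([-0.0008152 ,  0.00062498,  0.00201549, -0.00066178, -0.00363675,
       -0.00922986]), 'tau': array([ -2.53492758, -47.94222593,  25.65710306,   0.71671519,
        -1.54042058,   0.16725194]), 'tcp_pos': array([0.53350522, 0.1595764 , 0.0774145 ]), 'orientation': array([-4.81257169e-05,  3.73154054e-01,  9.27768735e-01,  1.10632272e-03]), 'wrist_force': array([ 1.27635618,  4.87222812, -0.97779548]), 'ft_torque': array([ 1.11063135, -0.19560479, -0.01066817]), 'grip_force': 32.625088691711426, 'finger_gap': 0.011210357850755337}
```

>>> jog_arm --pt "0 0 0 0 0 -0.7" --pt "0 0 0 0 0 -1.4" --pt "0 0 0 0 0 -1.4" --pt "0 0 0 0 0 -1.4"

```text
clock: 6.07
tcp_pos: [0.5337, 0.1597, 0.0774]
orientation: [-0.0, 0.44, 0.898, 0.001]
wrist_force: [0.6, 6.7, -0.5]
finger_gap: 0.0112
grip_force: 32.6
```

```bash
python3 -c "
from h import *
s=env.get_state();print(s['orientation'],s['ft_torque'],s['wrist_force'])"
```

```text
[-6.62216045e-05  4.40140914e-01  8.97927759e-01  1.30824891e-03] [ 1.31320277 -0.26324323 -0.04702617] [ 0.62861905  6.71827305 -0.52609019]
```

>>> jog_arm --pt "0 0 0 0 0 -0.6" --pt "0 0 0 0 0 -1.2" --pt "0 0 0 0 0 -1.2" --pt "0 0 0 0 0 -1.2"

```text
clock: 6.4
tcp_pos: [0.5338, 0.1598, 0.0774]
orientation: [-0.0, 0.496, 0.869, 0.001]
wrist_force: [1.8, 5.7, -1.1]
finger_gap: 0.0112
grip_force: 32.5
```

```bash
python3 -c "
from h import *
s=env.get_state();print(s['orientation'],s['ft_torque'],s['wrist_force'])"
```

```text
[-6.65967079e-05  4.95625167e-01  8.68535339e-01  1.43316567e-03] [ 1.32864613 -0.32512217 -0.05070886] [ 1.8473534   5.67947681 -1.06169297]
```

>>> jog_arm --pt "0 0 0 0 0 0" --pt "0 0 0 0 0 0" --pt "0 0 0 0 0 0" --pt "0 0 0 0 0 0" --pt "0 0 0.6 0 0 0" --pt "0 0 1.4 0 0 0" --pt "0 0 2.2 0 0 0" --pt "0 0 2.8 0 0 0" --pt "0 0 2.8 0 0 0" --jaw -1

```text
clock: 7.15
tcp_pos: [0.5361, 0.1587, 0.1951]
orientation: [0.004, 0.497, 0.868, 0.003]
wrist_force: [0.6, -1.2, -0.5]
finger_gap: 0.0854
grip_force: 0.0
```

Run:
```python
from h import *
s=env.get_state();print(s["tcp_pos"],s["orientation"])
c=cam("wrist"); im=c["pixels"][:,:,::-1].copy()
u=proj(c,(.534,.159,.097)).astype(int);print(u)
g=cv2.cvtColor(im,cv2.COLOR_BGR2GRAY)
x0,y0=u-45
m=np.zeros_like(g);cv2.circle(m,tuple(int(v) for v in u),26,255,-1)
m&=cv2.inRange(g,110,255)
k=max(cv2.findContours(m,0,2)[0],key=cv2.contourArea);r=cv2.minAreaRect(k);print(r)
B=np.array([onz(c,p,.097)[:2] for p in cv2.boxPoints(r)]);print(B,B.mean(0),[np.degrees(np.arctan2(*(B[i+1]-B[i])[::-1])) for i in range(2)])
z=cv2.resize(im[max(y0,0):y0+90,max(x0,0):x0+90],(360,360));cv2.imwrite("pics/w2.png",z)
c=cam("top");cv2.imwrite("pics/x.png",c["pixels"][:,:,::-1])
im=c["pixels"][:,:,::-1]
```

```text
[0.5361464  0.1587323  0.19512123] [0.00376332 0.49707756 0.86769386 0.00266663]
[279 210]
((279.0000305175781, 215.00001525878906), (43.84061813354492, 43.84061813354492), 45.0)
[[0.51239364 0.14136023]
 [0.52185706 0.17938264]
 [0.55968002 0.16890643]
 [0.55127599 0.12896402]] [0.53630168 0.15465333] [np.float64(76.02359498698516), np.float64(-15.481672039439909)]
```

View pics/w2.png

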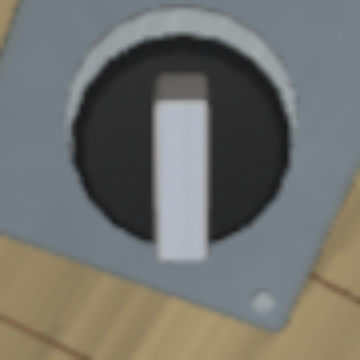

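The bar is still aligned with the tool after a 69.6° turn (1.21 rad), so the knob is at its stop. Next is the bolt.

>>> jog_arm --pt "0.1 -0.7 0 0 0 -0.3" --pt "0.2 -1.5 0 0 0 -0.6" --pt "0.4 -2.4 0 0 0 -1" --pt "0.5 -3.3 0 0 0 -1.4" --pt "0.7 -4.2 0 0 0 -1.8" --pt "0.8 -5.1 0 0 0 -2.2" --pt "1 -6 0 0 0 -2.6" --pt "1.2 -6.9 0 0 0 -3" --pt "1.4 -7.7 0 0 0 -3.4" --pt "1.5 -8.2 0 0 0 -3.6" --pt "1.5 -8.4 0 0 0 -3.6" --pt "1.5 -8.4 0 0 0 -3.6" --jaw -0.2

```text
clock: 8.25
tcp_pos: [0.5922, -0.1792, 0.1871]
orientation: [-0.001, 0.652, 0.758, -0.001]
wrist_force: [0.5, 0.0, 0.2]
finger_gap: 0.0511
grip_force: 0.0
```

Run:
```python
from h import *
s=env.get_state();print(s["tcp_pos"],s["orientation"])
c=cam("wrist"); im=c["pixels"][:,:,::-1].copy()
np.savez("w3.npz",**{k:c[k] for k in("pixels","mtx","cam_to_world")})
for p in [(.593,-.173,.085),(.5894,-.1454,.028),(.5424,-.1478,.028)]: print(proj(c,p))
cv2.imwrite("pics/w3.png",im)
```

```text
[ 0.59217017 -0.17917444  0.18713489] [-1.49375398e-03  6.51936914e-01  7.58271500e-01 -6.00565234e-04]
[284.56118901 204.09010095]
[284.77252881 161.90955162]
[239.54021951 157.35410926]
```

View pics/w3.png

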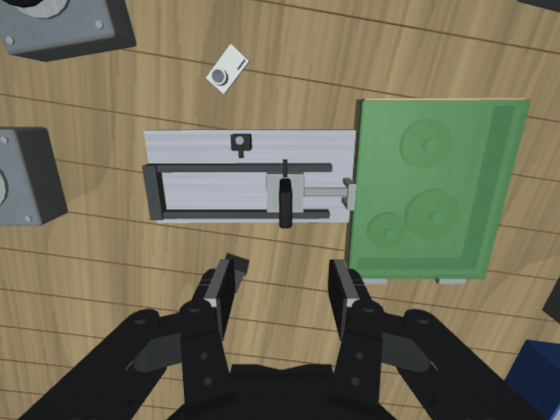

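The wrist view shows the bolt pointer tip at about (285,160), the mark tip at about (241,157), the handle top at about (286,203), and the rails parallel to the jaw line. Now I'll measure the offset.

Run:
```python
from h import *
c=dict(np.load("w3.npz")); g=cv2.cvtColor(c["pixels"],cv2.COLOR_RGB2GRAY).astype(float)
th=np.radians(8.6); ux=np.array([np.cos(th),np.sin(th)])
print(g[150:160,232:250].astype(int)); print(g[157:164,276:294].astype(int))
def cx(r0,r1,a,b):
    w=np.clip(140-g[r0:r1,a:b],0,None); return (w.sum(0)@np.arange(a,b))/w.sum()
m=(cx(153,157,234,249),155.); b=(cx(160,163,278,292),161.)
P=[onz(c,p,.028)[:2] for p in (m,b)]
print(m,b,P,"travel",(P[1]-P[0])@ux, "rail", [onz(c,p,.024)[:2] for p in((150,168),(328,168))])
h=(cx(190,215,275,297),203.);p=onz(c,h,.085);print(h,p)
```

```text
[[108  88  87  88  87  82  63  52  52  52  47  63  88  88  88  89  89  89]
 [165 160 160 160 160 150 109  52  52  52  46 110 162 161 161 162 162 162]
 [178 178 177 177 178 167 121  52  51  52  46 121 179 178 178 178 179 179]
 [177 177 177 178 177 166 121  51  52  51  47 105 163 178 178 178 178 178]
 [179 179 179 179 179 167 122  50  51  51  47  97 157 180 180 180 180 180]
 [178 178 179 179 179 167 122  50  51  50  49  96 157 179 179 180 180 179]
 [179 179 180 179 180 176 140  51  51  50  48  97 157 179 180 179 180 180]
 [181 181 181 181 181 182 149  52  51  63  72 104 158 182 181 181 181 181]
 [177 177 178 178 177 177 168 150 150 151 153 157 169 177 177 177 176 176]
 [176 175 176 176 176 176 176 176 176 176 176 176 177 176 176 177 176 176]]
[[179 179 180 179 179 178 178 178 178 178 178 179 179 178 178 178 178 177]
 [175 176 175 175 175 175 175 175 175 175 175 175 175 175 175 174 175 174]
 [177 177 176 177 176 177 157 113 107 109 108 140 176 176 176 176 176 176]
 [179 179 179 179 179 179 151  67  44  45  45 123 179 179 179 179 178 178]
 [181 182 181 181 182 181 153  73  50  50  50 125 181 181 181 180 180 180]
 [159 159 158 159 158 159 136  73  50  50  51 111 158 158 158 158 157 158]
 [ 94  94  94  94  94  94  83  58  50  49  49  71  94  94  93  93  93  93]]
(np.float64(240.6765060240964), 155.0) (np.float64(284.72105742935275), 161.0) [array([ 0.54330787, -0.14521654]), array([ 0.58920136, -0.14447482])] travel 0.04548838782458192 rail [array([ 0.4490422 , -0.17402511]), array([ 0.63584008, -0.14552463])]
(np.float64(285.26260613411887), 203.0) [ 0.59345736 -0.17190629  0.085     ]
```

>>> jog_arm --pt "0.03 0.09 -0.7 0 0 0" --pt "0.03 0.09 -1.4 0 0 0" --pt "0.03 0.09 -2.1 0 0 0" --pt "0.03 0.09 -2.7 0 0 0" --pt "0.03 0.09 -3.2 0 0 0" --pt "0.03 0.09 -3.35 0 0 0" --pt "0.03 0.09 -3.35 0 0 0" --pt "0.03 0.09 -3.35 0 0 0"

```text
clock: 8.97
tcp_pos: [0.5944, -0.1727, 0.0558]
orientation: [-0.0, 0.65, 0.76, 0.0]
wrist_force: [0.7, 0.1, -0.2]
finger_gap: 0.0515
grip_force: 0.0
```

>>> jog_arm --pt "0 0 0 0 0 0" --pt "0 0 0 0 0 0" --pt "0 0 0 0 0 0" --pt "0 0 0 0 0 0" --pt "0 0 0 0 0 0" --pt "0 0 0 0 0 0" --pt "0 0 0 0 0 0" --pt "0 0 0 0 0 0" --jaw 1 --force 50

```text
clock: 9.63
tcp_pos: [0.5949, -0.1742, 0.0569]
orientation: [0.001, 0.651, 0.759, 0.0]
wrist_force: [-3.1, 0.3, 6.1]
finger_gap: 0.0113
grip_force: 49.7
```

>>> jog_arm --pt "-0.1 -0.015 0 0 0 0" --pt "-0.25 -0.04 0 0 0 0" --pt "-0.45 -0.07 0 0 0 0" --pt "-0.65 -0.1 0 0 0 0" --pt "-0.85 -0.13 0 0 0 0" --pt "-1.05 -0.16 0 0 0 0" --pt "-1.15 -0.175 0 0 0 0" --pt "-1.15 -0.175 0 0 0 0" --pt "-1.15 -0.175 0 0 0 0" --pt "-1.15 -0.175 0 0 0 0"

```text
clock: 10.47
tcp_pos: [0.551, -0.1811, 0.0569]
orientation: [0.002, 0.651, 0.759, 0.002]
wrist_force: [5.7, 2.0, 3.1]
finger_gap: 0.011
grip_force: 49.4
```

Run:
```python
from h import *
s=env.get_state();print(s["tcp_pos"],s["wrist_force"],s["grip_force"])
c=cam("wrist"); im=c["pixels"][:,:,::-1].copy()
np.savez("w4.npz",**{k:c[k] for k in("pixels","mtx","cam_to_world")})
u=proj(c,(.5433,-.146,.028));print(u)
x0,y0=np.clip(u.astype(int)-60,0,None)
print(x0,y0)
t=cam("top"); np.savez("t4.npz",**{k:t[k] for k in("pixels","mtx","cam_to_world")})
s=cam("side");v=proj(s,(.5433,-.146,.028)).astype(int);print(v)
A=cv2.resize(im[y0:y0+120,x0:x0+120],(390,390),interpolation=2)
B=cv2.resize(s["pixels"][v[1]-40:v[1]+40,v[0]-40:v[0]+40,::-1],(390,390),interpolation=2)
cv2.imwrite("pics/w4.png",np.hstack([A,B]))
```

```text
[ 0.55098296 -0.18106674  0.05690318] [5.72754314 2.01630629 3.05207576] 49.40989673137665
[278.8181919  193.95949517]
218 133
[351 275]
```

View pics/w4.png

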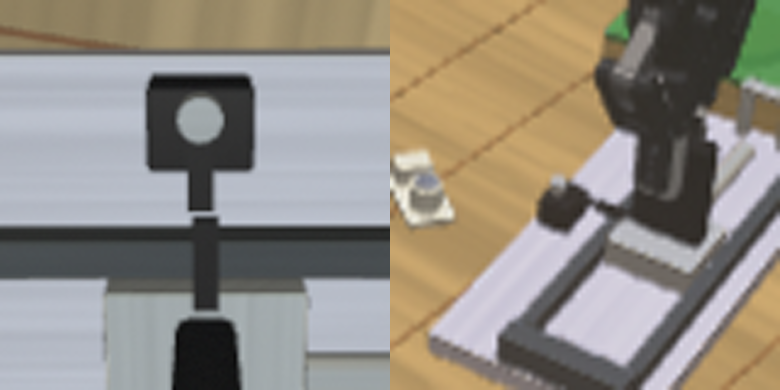

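The wrist crop shows the mark fin at about x 200 and the bolt fin at about x 205. The fins are about 24 px wide for 5 mm, so the bolt is about 1 mm short. I'll nudge it and settle.

>>> jog_arm --pt "-0.025 -0.004 0 0 0 0" --pt "-0.025 -0.004 0 0 0 0" --pt "-0.025 -0.004 0 0 0 0" --pt "-0.025 -0.004 0 0 0 0" --pt "-0.025 -0.004 0 0 0 0" --pt "-0.025 -0.004 0 0 0 0" --pt "-0.025 -0.004 0 0 0 0" --pt "-0.025 -0.004 0 0 0 0"

```text
clock: 11.28
tcp_pos: [0.5503, -0.1812, 0.0569]
orientation: [0.003, 0.651, 0.759, 0.002]
wrist_force: [5.5, 3.1, 3.8]
finger_gap: 0.0111
grip_force: 49.4
```

Run:
```python
from h import *
s=env.get_state();print(s["tcp_pos"],s["qvel"].round(4),s["grip_force"])
c=cam("wrist");g=cv2.cvtColor(c["pixels"],cv2.COLOR_RGB2GRAY).astype(float)
u=proj(c,(.5433,-.146,.028)).astype(int)
for r in range(u[1]-8,u[1]+14,3):
    w=np.clip(120-g[r,270:295],0,None);print(r,(w@np.arange(270,295)/max(w.sum(),1)).round(2),w.sum())
# bar angle and button check from top view
t=cam("top")
cv2.imwrite("pics/t5.png",cv2.resize(t["pixels"][60:265,205:435,::-1],None,fx=2.8,fy=2.8,interpolation=2))
```

```text
[ 0.55030274 -0.18115639  0.05691894] [-0.0017  0.0004 -0.0006  0.0008  0.0002 -0.0005] 49.437190890312195
185 281.49 1088.0
188 280.25 535.0
191 280.27 538.0
194 280.41 519.0
197 280.41 523.0
200 280.75 546.0
203 282.47 1812.0
206 282.01 1911.0
```

View pics/t5.png

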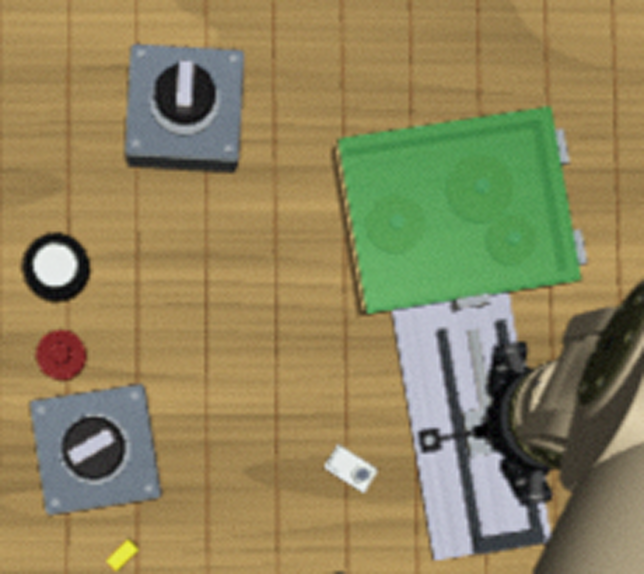

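The pointers now line up to within about 0.5 mm. The top view shows the knob bar turned clockwise, the flap shut and the visible loose parts where they were. Handing in.

```bash
python3 -c "
from workcell import env
print(env.hand_in())"
```

```text
the job is handed in; nothing more can be done
None
```

I pressed and released the button, turned the knob about 1.21 rad clockwise to its stop, and handed in holding the bolt with its pointer within about 0.5 mm of the mark and the flap shut; the hand-in returned no verdict.

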